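Clamp a die cup with a turnbuckle and close the carrier's cover

ROBOT

A 6-joint arm with a two-finger parallel gripper is mounted at the origin on a cart in front of the work surface, level with it; the furniture and walls round the work are solid. World frame = base frame: x ahead of the robot, y to its left, z up, the work surface at z = 0. Lengths are in m, angles in rad, forces in N, time in s.
With the tool pointing down it reaches from about 0.35 to 0.775 m from the base axis. Payload 5.5 kg.
Tool frame: the origin (TCP) lies at the very end of the fingers, on their centre line; the grasp point (between the pads) lies env.pinch_z behind it (env.pinch_z is the distance from the TCP to the grasp point, in m); z points along the fingers, y is the line along which they close (so a half turn about z gives the same grasp; the last joint's range is limited). The gripper opens to 85 mm and grips with 20 to 120 N. Pads are 22 mm wide; open, the fingers measure 114 mm over their backs; the gripper's body (76 mm by 85 mm) begins 54 mm behind the grasp point. The pads swing forward as they close: fully open they stand 13 mm farther back than shut.
Start: joints at [-1.325, 0.313, 0.046, 1.304, 0, 1.431], TCP at [0.216, -0.533, 0.231] pointing down, gripper open.
Joint ranges: [-2.76, 2.76], [-0.86, 1.69], [-1.03, 1.26], [-2.2, 2.34], [-1.47, 1.5], [-3.14, 3.14]. Speed limits (rad/s): [2.57, 2.57, 3.14, 3.14, 3.14, 3.14].

INTERFACE

Orientations are given as a unit quaternion [w, x, y, z].
In Python, from workcell import env, eyes gives the robot as it stands.
- The arm moves only by the shell command python3 -m jog 'ROWS' [FORCE]. ROWS is JSON, one flat list of numbers, 7 for each row, row after row: the shift along the world's x, y, z as a fraction of full scale, then the turn, a rotation vector about the world's x, y, z as a fraction of full scale, then the opening, from -1 (shut) to 1 (fully open), so that 0 is half open. A call has 1 to 12 rows; each row is the pose to reach, as a shift and turn from the pose commanded when the call began, turning the shorter way round; what a row does not reach only later rows make up. Full scale, the value 1, is 20 cm for a shift and pi rad for a turn. A row lasts 1/12 s, in which the tool goes at most 41.7 mm and 7.16 degrees, less where a joint would pass 70% of its speed; a pose out of reach is approached as far as the arm can. A call with a number of a shift or a turn outside -1 to 1 is refused whole. A call with a gripper value outside its range is refused whole. The fingers move at their own pace and stop on an object; FORCE is the grip in N (left out, the last holds). Time passes only in rows, so rows that repeat a pose let the fingers close. It gives the time, the measured TCP pose, the force, the opening and the grip force at its end, in the units of the state.
- env.get_state(): the state, without advancing time (a new reading comes with each control period).
- eyes.read_camera(name): name is "scene" or "side" or "wrist"; returns (picture, depth): 384x512x3 uint8, red, green, blue; 384x512 float32, m along the optical axis (not along the pixel's ray), 0 where there is no reading.
- eyes.calibration(name): a dict with "fx", "fy", "cx", "cy" (pixels), "k1" (the pictures are not rectified: a ray, as slopes to the right and down, at radius r is drawn at 1 + k1 r^2 times it, then the intrinsics apply), "R" (3x3) and "t" (3): a world point X has camera coordinates R X + t; the wrist camera has in their place "tool_from_camera" (4x4, takes a point from camera to tool coordinates, whose origin is the TCP and whose axes are the flange's). Camera axes: x right, y down, z forward; pixel columns grow to the right and rows downward; lengths in m; the calibration is good to about 2 mm. A picture is of the moment at which its call begins: read the wrist's pose just before it. calibration takes no time and is no camera call.
- env.hand_in(): hands the job in; it is judged then, once.
The state is a dict: "clock": time; "joint_pos": joint angles; "qvel": joint speeds; "tau": joint torques, N m; "tcp_pos": TCP position; "orientation": TCP orientation; "wrist_force": force on the tool from outside, world axes, zero at the start; "ft_torque": the same for the moment, N m; "finger_gap": finger opening in m; "grip_force": force on a finger pad.
Only numpy, scipy, OpenCV 4.12 (cv2) and the standard library are available. Lean on these libraries where they do the work, as an engineer would, in place of code of your own. Each camera call takes 0.05 s, during which the arm holds its last target. There are 200 camera calls.

TASK

Turn the carrier's turnbuckle by its spokes so that both jaws draw in, until the die cup between them is firmly gripped by both pads, but do not crush it. Then lower the hinged cover fully closed over the die without slamming it. Leave the other things on the bench where they lie.

Things in the scene. Friction and masses are not known exactly. Their poses are not given: they have to be found in the camera images.
- carrier: die carrier fixed to the bench: grey base plate 220 x 190 x 12 mm. Origin at bench level; z up, y along the turnbuckle from right jaw to left jaw, x from the turnbuckle (near the robot) to the cover's hinge (far side); the words below use these axes. The plate spans x = -115 to +105 mm
- axis (a point): centre of the turnbuckle on its turning axis (x = -52 mm, 75 mm above the bench): a steel sleeve 60 mm long, 28 thick, lying along y, with four radial spokes 90 degrees apart in its middle plane: rods 8 mm thick, each ending in a 14 mm ball whose centre is 52 mm from the axis. Freely it turns at about 0.2 N m; 0.35 to 0.5 N m grips the die firmly; 0.65 is too much
- turnbuckle (a joint): angle of the turnbuckle (rad). At every multiple of pi/2 a spoke points straight up. Pushing the upper spoke away from the robot (+x) tightens it and the angle grows: both jaws draw in 3.8 mm per rad each. Range 0 to 8.5. It stays where it is left. Once both pads bear on the die, the moment needed climbs by about 0.35 N m per rad
- jaw_left: left sliding aluminium jaw, 160 x 14 mm from above; its lug by the turnbuckle rises to 90 mm. Origin at bench level, mid-thickness (y = +63 mm at turnbuckle 0). Its inner face carries a black pad 30 wide, 26 high, centred at x = +50, 34 mm above the bench, on an adjusting stem: its face stands 8 to 14 mm in from the jaw's face, preset anew each time, unreported; it yields 1 mm per 12 N
- jaw_right: right sliding jaw, mirror image of the left (y = -63 mm at turnbuckle 0), its pad preset independently
- die: chromed die cup, about 55 mm across, walls 42 mm high (52 with tabs), 0.32 kg, loose, standing on the base plate (12 mm above the bench) between the pads, off centre; it slides along when one pad reaches it first. Origin at the centre of its underside, z up
- cover (a joint): angle of the hinged cover (rad): 0 closed, level over the die, against a stop; 1.57 upright; 1.7 fully open. A stiff hinge (0.12 N m) keeps it where it is left
- cover_hinge (a point): middle of the cover's hinge line, which runs along y at x = +93 mm, 74.5 mm above the bench
- cover_edge (a point): middle of the cover's free edge, on its outer face. The cover is an aluminium plate 92 mm wide, 4 mm thick, free edge 78 mm from the hinge with a 12 mm lip; its outer face is 4 mm off the hinge line; closed, it is 78.5 mm above the bench and covers the die
- marker_a: marker pen 131 mm long lying on the left (leave alone); origin at the centre of its underside
- marker_b: marker pen 131 mm long lying on the left (leave alone); origin at the centre of its underside
- driver: red-handled screwdriver, 185 mm, lying behind (leave alone); origin at the centre of its underside
- glue: glue stick 91 mm, lying behind on the right (leave alone); origin at the centre of its underside
- tape_big: roll of tape, 56 mm across, 16 high, in front of the carrier (leave alone); origin at the centre of its underside
- tape_small: roll of tape, 48 mm across, 16 high, in front of the carrier (leave alone); origin at the centre of its underside
- hexkey: L-shaped hex key, 82 mm, lying to the right of the carrier (leave alone); origin at the centre of its underside
- badge: round badge, 56 mm across, 9 high, on the right (leave alone); origin at the centre of its underside
Not all that is in view belongs to the job. What is shaped like the die but red is not meant.

How it is judged:
By the outcome, as a careful person would: the job done as asked, in the order asked, and still so for the second after the job is handed in, with the robot touching nothing.
It also fails if it takes over 72 s, if anything falls off the work surface, if the arm or the gripper's body presses on something with over 40 N, if the wrist force passes 120 N, or if a joint passes its speed limit or range.

## Working session

There is one attempt and no reset: what is moved stays moved. The work goes in short steps, Python scripts to look and compute and a shell command to move; the robot and the scene stay as the last step left them, time stands still between calls to the robot, and variables do not carry over. Pictures are saved under pics/ and viewed, at most 10 in all, crops included, and the job is handed in when it is done.

```bash
ls; mkdir -p pics; cat > h.py <<'E'
import numpy as np,cv2
from workcell import env,eyes
def shot(n,fn):
    s=env.get_state(); p,d=eyes.read_camera(n); cv2.imwrite('pics/'+fn+'.png',p[:,:,::-1]); np.save('pics/'+fn+'.npy',d); return s,p,d
def cam(n,s=None):
    c=eyes.calibration(n)
    if n!='wrist': return c,np.array(c['R']),np.array(c['t'])
    from scipy.spatial.transform import Rotation as Ro
    w,x,y,z=s['orientation']; T=np.eye(4);T[:3,:3]=Ro.from_quat([x,y,z,w]).as_matrix();T[:3,3]=s['tcp_pos']
    M=np.linalg.inv(T@np.array(c['tool_from_camera'])); return c,M[:3,:3],M[:3,3]
def ray(c,u,v):
    q=np.array([(u-c['cx'])/c['fx'],(v-c['cy'])/c['fy']]); 
    return np.append(cv2.undistortPoints(np.array([[[u,v]]],float),np.array([[c['fx'],0,c['cx']],[0,c['fy'],c['cy']],[0,0,1]]),np.array([c['k1'],0,0,0,0.]))[0,0],1)
def onplane(C,u,v,z):
    c,R,t=C; d=R.T@ray(c,u,v); o=-R.T@t; return o+d*(z-o[2])/d[2]
def dep(C,u,v,D):
    c,R,t=C; return R.T@(ray(c,u,v)*D[int(v),int(u)]-t)
def proj(C,X):
    c,R,t=C; p=R@np.array(X)+t; return cv2.projectPoints(p.reshape(1,1,3),np.zeros(3),np.zeros(3),np.array([[c['fx'],0,c['cx']],[0,c['fy'],c['cy']],[0,0,1]]),np.array([c['k1'],0,0,0,0.]))[0].ravel()
E
python3 - <<'E'
from h import *
print(env.get_state(),env.pinch_z)
for n in('scene','side'):
    s,p,d=shot(n,n+'0'); c,R,t=cam(n); print(n,-R.T@t,R[2],c['fx'],c['k1'])
E
```

```text
pics
{'clock': 0.0, 'joint_pos': array([-1.32462535e+00,  3.14038219e-01,  4.49605676e-02,  1.30361191e+00,
        3.02117387e-05,  1.43120210e+00]), 'qvel': array([-0.00174474, -0.00055775,  0.00016028,  0.00062546, -0.00017375,
       -0.00052463]), 'tau': array([ 6.92593658e-04, -4.80623174e+01,  2.98536390e+01,  1.91507471e-02,
       -9.65552954e-05, -2.07581434e-05]), 'tcp_pos': array([ 0.21622789, -0.53222933,  0.23037984]), 'orientation': array([-9.46077074e-04,  9.81455313e-01,  1.91688736e-01, -3.53353477e-05]), 'wrist_force': array([-0.30430984,  0.01571274, -0.05131424]), 'ft_torque': array([-0.0290699 , -0.00987271, -0.01962121]), 'grip_force': 0.0, 'finger_gap': 0.0855264140922157} 0.0187
scene [ 0.48899253 -0.58674076  0.83965569] [ 0.05179059  0.67899224 -0.73231637] 471.7009862781651 0.035291605955817026
side [ 0.82320724 -0.61703682  0.91136309] [-0.24337269  0.65040275 -0.71954568] 413.62504839215046 -0.10875189325923197
```

View pics/scene0.png

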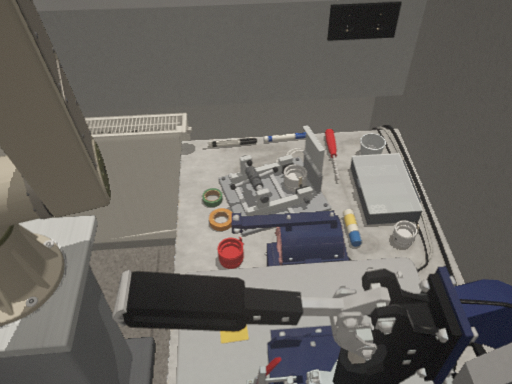

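View pics/side0.png

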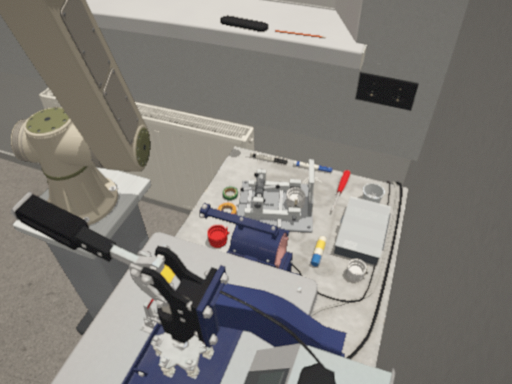

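The carrier is at about (275,185) in scene and (280,205) in side, with the cover upright at its right. Next: enlarged crops.

```bash
python3 - <<'E'
from h import *
a=cv2.imread('pics/scene0.png')[120:230,195:345]; b=cv2.imread('pics/side0.png')[150:240,220:340]
a=cv2.resize(a,(795,583),interpolation=cv2.INTER_CUBIC);b=cv2.resize(b,(792,594),interpolation=cv2.INTER_CUBIC)
cv2.imwrite('pics/sc.png',a);cv2.imwrite('pics/si.png',b)
for n in('scene','side'):
    C=cam(n);D=np.load(f'pics/{n}0.npy')
    for u,v in ([(225,200),(265,218),(292,182),(310,160),(285,150)] if n=='scene' else [(243,210),(290,225),(294,200),(310,185),(265,180)]): print(n,u,v,dep(C,u,v,D).round(3),onplane(C,u,v,.012).round(3))
E
```

```text
scene 225 200 [ 0.451  0.179 -0.   ] [0.452 0.168 0.012]
scene 265 218 [ 0.529 -0.065  0.215] [0.541 0.105 0.012]
scene 292 182 [0.611 0.18  0.047] [0.617 0.214 0.012]
scene 310 160 [0.659 0.224 0.073] [0.672 0.288 0.012]
scene 285 150 [0.614 0.344 0.001] [0.612 0.332 0.012]
side 243 210 [0.49  0.127 0.014] [0.49  0.128 0.012]
side 290 225 [0.636 0.121 0.012] [0.636 0.121 0.012]
side 294 200 [0.627 0.181 0.053] [0.618 0.219 0.012]
side 310 185 [0.659 0.229 0.08 ] [0.646 0.298 0.012]
side 265 180 [0.522 0.227 0.056] [0.507 0.27  0.012]
```

View pics/sc.png

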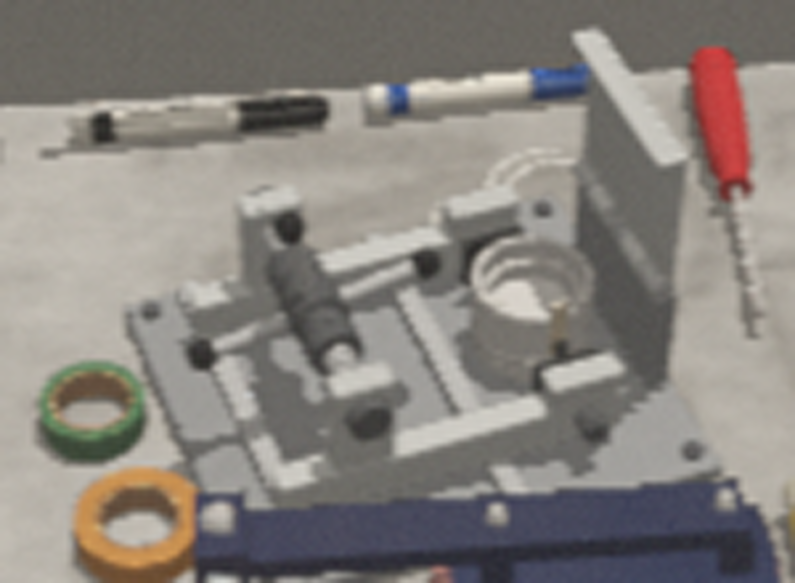

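View pics/si.png

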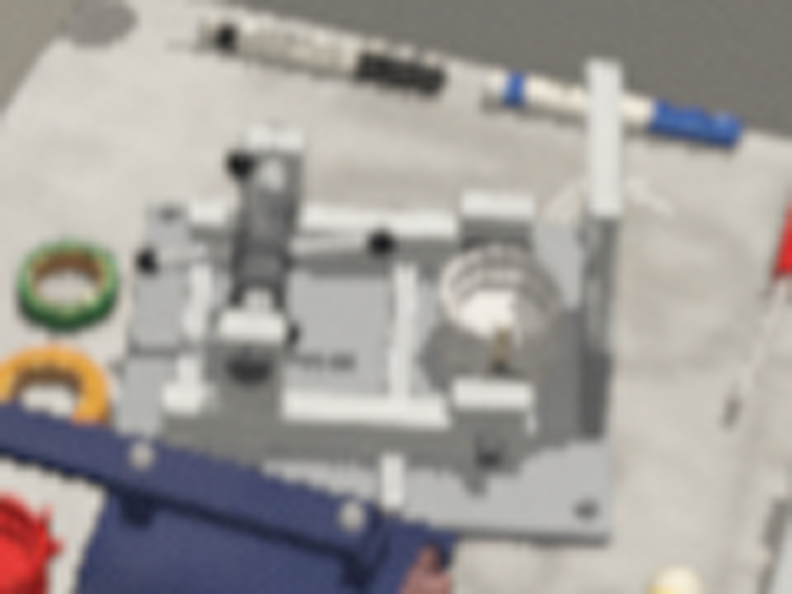

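```bash
python3 - <<'E'
from h import *
S=cam('scene');I=cam('side')
fs=lambda u,v:(195+u/5.3,120+v/5.3); fi=lambda u,v:(220+u/6.6,150+v/6.6)
print('tcp proj',proj(S,env.get_state()['tcp_pos']),proj(I,env.get_state()['tcp_pos']),'base',proj(S,[0,0,0]),proj(I,[0,0,0]))
def tri(a,b):
    A=[];B=[]
    M=np.zeros((3,3));w=np.zeros(3);L=[]
    for C,p in((S,a),(I,b)):
        c,R,t=C;d=R.T@ray(c,*p);d/=np.linalg.norm(d);o=-R.T@t;P=np.eye(3)-np.outer(d,d);M+=P;w+=P@o;L.append((o,P))
    x=np.linalg.solve(M,w);return x.round(4),[round(np.linalg.norm(P@(x-o)),4) for o,P in L]
for n,a,b in[('up',(290,228),(238,163)),('far',(427,263),(380,242)),('near',(202,353),(148,260)),('lugLtop',(270,200),(275,140)),('lugRtop',(362,380),(250,325)),
 ('plateFL',(130,315),(150,207)),('plateBR',(718,470),(607,538)),('covA',(590,35),(604,65)),('covB',(672,160),(604,212)),('die top c',(532,282),(500,292))]: print(n,*tri(fs(*a),fi(*b)))
print('plate corners side',onplane(I,*fi(150,207),.012),onplane(I,*fi(607,538),.012),'scene',onplane(S,*fs(130,315),.012),onplane(S,*fs(718,470),.012))
for n,C in(('scene',S),('side',I)):
    p=cv2.imread(f'pics/{n}0.png');D=np.load(f'pics/{n}0.npy');h=cv2.cvtColor(p,cv2.COLOR_BGR2HSV)
    m=(h[...,0]>105)&(h[...,0]<130)&(h[...,1]>110)&(h[...,2]<130)
    X=np.array([dep(C,u,v,D) for v,u in np.argwhere(m)]);print(n,len(X))
    for x in np.arange(0,1.0,.1):
        for y in np.arange(-.8,.4,.1):
            q=X[(abs(X[:,0]-x-.05)<.05)&(abs(X[:,1]-y-.05)<.05)]
            if len(q)>8: print((x.round(2),y.round(2)),len(q),q[:,2].min().round(2),q[:,2].max().round(2),end=';')
    print()
E
```

```text
tcp proj [-20.19902778 602.43891165] [-34.57328466 341.9550754 ] base [  8.56350211 277.65041259] [ 81.85041227 200.56818709]
up [0.5137 0.1756 0.1199] [np.float64(0.0001), np.float64(0.0001)]
far [0.5733 0.1913 0.0789] [np.float64(0.0004), np.float64(0.0004)]
near [0.4732 0.168  0.0552] [np.float64(0.0005), np.float64(0.0005)]
lugLtop [0.5073 0.2384 0.0778] [np.float64(0.0006), np.float64(0.0006)]
lugRtop [0.5393 0.1212 0.0826] [np.float64(0.0001), np.float64(0.0001)]
plateFL [0.439  0.2493 0.0014] [np.float64(0.0008), np.float64(0.0008)]
plateBR [ 0.6991  0.1329 -0.0036] [np.float64(0.0003), np.float64(0.0003)]
covA [0.6497 0.2566 0.1488] [np.float64(0.0008), np.float64(0.0008)]
covB [0.6727 0.1748 0.1455] [np.float64(0.0006), np.float64(0.0006)]
die top c [0.6233 0.2122 0.044 ] [np.float64(0.0007), np.float64(0.0007)]
plate corners side [0.44317031 0.24031053 0.012     ] [0.7012877  0.11968514 0.012     ] scene [0.43974596 0.23762156 0.012     ] [0.69525438 0.11991442 0.012     ]
scene 1257
(np.float64(0.6), np.float64(-0.5)) 140 0.38 0.47;(np.float64(0.6), np.float64(-0.4)) 141 0.43 0.47;(np.float64(0.6), np.float64(0.3)) 12 0.01 0.02;(np.float64(0.7), np.float64(-0.4)) 945 0.35 0.45;(np.float64(0.7), np.float64(-0.0)) 17 0.01 0.02;
side 3811
(np.float64(0.5), np.float64(-0.5)) 33 0.19 0.2;(np.float64(0.5), np.float64(-0.4)) 16 0.19 0.2;(np.float64(0.5), np.float64(-0.2)) 57 0.15 0.17;(np.float64(0.5), np.float64(-0.1)) 12 0.19 0.21;(np.float64(0.6), np.float64(-0.5)) 154 0.38 0.47;(np.float64(0.6), np.float64(-0.4)) 554 0.38 0.47;(np.float64(0.6), np.float64(-0.2)) 103 0.14 0.17;(np.float64(0.6), np.float64(-0.1)) 32 0.06 0.21;(np.float64(0.7), np.float64(-0.4)) 2209 0.35 0.45;(np.float64(0.8), np.float64(-0.7)) 13 0.91 0.91;(np.float64(0.8), np.float64(-0.4)) 612 0.37 0.39;
```

```bash
python3 - <<'E'
from h import *
H=np.full((16,22),np.nan)
for n in('scene','side'):
    C=cam(n);D=np.load(f'pics/{n}0.npy')
    for v in range(0,384,2):
        for u in range(0,512,2):
            if D[v,u]>0:
                x,y,z=dep(C,u,v,D); i,j=int((x+.0)//.07),int((y+.9)//.07)
                if 0<=i<16 and 0<=j<22: H[i,j]=np.nanmax([H[i,j],z])
print('y   ',[round(-.9+.07*j+.035,2) for j in range(22)])
for i in range(16): print(round(.07*i+.035,2),' '.join('%5.0f'%(100*h) if h==h else '  .  ' for h in H[i]))
# carrier pose from single-ray plate & known heights
I=cam('side');S=cam('scene')
fs=lambda u,v:(195+u/5.3,120+v/5.3); fi=lambda u,v:(220+u/6.6,150+v/6.6)
th=np.deg2rad(15.7);R=np.array([[np.cos(th),-np.sin(th)],[np.sin(th),np.cos(th)]]);o=np.array([.5745,.1815])
for nm,z,a,b in[('covmid up',.1525,(631,97),(604,138)),('up',.1257,(290,228),(238,163)),('far',.087,(427,263),(380,242)),('near',.063,(202,353),(148,260)),('lugL',.09,(270,195),(275,137)),('lugR',.09,(362,378),(250,325)),('dietop',.054,(532,275),(500,290))]:
    for q in(onplane(S,*fs(*a),z),onplane(I,*fi(*b),z)): print(nm,(R.T@(q[:2]-o)*1000).round(1),end=' ')
    print()
E
```

```text
y    [-0.86, -0.8, -0.72, -0.65, -0.58, -0.52, -0.44, -0.38, -0.3, -0.23, -0.16, -0.1, -0.02, 0.05, 0.12, 0.19, 0.26, 0.33, 0.4, 0.47, 0.54, 0.61]
0.04   .     .     .     .     .     .     .     .     .     .       0    30    31    31     5     0   -74   .      43    43    43    -5
0.11   .     .     .     .     .     .     .     .     .     .       0     2    29    30     1     1   -74   .      43    43    43    -4
0.18   .     .     .     .     .     .     .     .     .     .      68    59    36     1     0     0   -74   .      43    43    43    43
0.25   .     .     .     .     .     .     .     .     .     .      70    68    66    57    34   .     .     .      43    43    43    43
0.32   .     .     .     .     .     .     .     .     .       0    69    69     0     1     0     1     0     0    44    44    43    43
0.39   .     .     .     .     .      18    18    53    18    18    18   .       0     0     2     2     0     1    44    44    43    43
0.46   .     .     .     .     .      18    18    53    19    19    19    23    22     5     2     7     4     0    44    44    43 
[... 805 characters left out ...]
 35    57   .      -6
0.95   .     .     .     .     .      66    66    67    68    69    71    72    73    72    70    67    65    62    60    58     4    -2
1.02   .     .     .     .     .     .     .     .     .     .     .     .     .     .     .     .     .     .     .     .     .     .  
1.08   .     .     .     .     .     .     .     .     .     .     .     .     .     .     .     .     .     .     .     .     .     .  
covmid up [89.9  3. ] covmid up [92.2  2.9] 
up [-62.   5.] up [-59.5   4.4] 
far [-1.5  2.6] far [1.7 1. ] 
near [-102.9    7.8] near [-100.1    6. ] 
lugL [-51.9  64.2] lugL [-48.4  60.8] 
lugR [-52.2 -54.1] lugR [-49.5 -55.4] 
dietop [52.4 10.3] dietop [55.   8.7]
```

The carrier origin is about (0.574, 0.185) with yaw about 15.7°. The turnbuckle is about 1.35 rad, with its upper spoke 11° short of vertical. I'll approach close to the base, because another machine stands at x>0.35, y<-0.1.

```bash
python3 -m jog '[0,0.1,0.3,0,0,0.02,-1, 0,1,0.7,0,0,0.478,-1, 0,1,0.7,0,0,0.478,-1, 0,1,0.7,0,0,0.478,-1, 0,1,0.7,0,0,0.478,-1, 0,1,0.7,0,0,0.478,-1, 0,1,0.7,0,0,0.478,-1, 0,1,0.7,0,0,0.478,-1, 0,1,0.7,0,0,0.478,-1, 0,1,0.7,0,0,0.478,-1, 0,1,0.7,0,0,0.478,-1, 0,1,0.7,0,0,0.478,-1]' 30
```

```text
clock: 1.1
tcp_pos: [0.2163, -0.3325, 0.3711]
orientation: [-0.0, 0.61, 0.793, 0.0]
wrist_force: [-0.1, -0.2, -0.1]
finger_gap: -0.0
grip_force: 0.0
```

```bash
python3 -m jog '[0.7,1,0,0,0,0.487,-1, 0.7,1,0,0,0,0.487,-1, 0.7,1,0,0,0,0.487,-1, 0.7,1,0,0,0,0.487,-1, 0.7,1,0,0,0,0.487,-1, 0.7,1,0,0,0,0.487,-1, 0.7,1,0,0,0,0.487,-1, 0.7,1,0,0,0,0.487,-1, 0.7,1,0,0,0,0.487,-1, 0.7,1,0,0,0,0.487,-1, 0.7,1,0,0,0,0.487,-1, 0.7,1,0,0,0,0.487,-1]'
python3 -m jog '[0,1,0,0,0,0,-1,0.4,1,0,0,0,0,-1,0.4,1,0,0,0,0,-1,0.4,1,0,0,0,0,-1,0.4,1,0,0,0,0,-1,0.4,1,0,0,0,0,-1,0.4,1,0,0,0,0,-1]'
python3 - <<'E'
from h import *
s=env.get_state();print(s)
c=eyes.calibration('wrist');print(np.array(c['tool_from_camera']).round(3),c['fx'])
E
```

```text
clock: 2.1
tcp_pos: [0.3562, -0.1325, 0.371]
orientation: [-0.0, -0.094, 0.996, 0.0]
wrist_force: [-0.6, -0.6, 0.6]
finger_gap: 0.0004
grip_force: 0.0
clock: 2.68
tcp_pos: [0.437, 0.0697, 0.3704]
orientation: [-0.001, -0.093, 0.996, 0.0]
wrist_force: [-1.1, -0.3, 0.2]
finger_gap: 0.0001
grip_force: 0.0
{'clock': 2.6833, 'joint_pos': array([-2.38716254e-02,  5.21495952e-02,  6.31827892e-02,  1.58335396e+00,
        4.26029953e-04, -2.10990896e-01]), 'qvel': array([-0.06511237, -0.03181038, -0.0264752 ,  0.01697066, -0.02276195,
       -0.04371994]), 'tau': array([  1.35170985, -32.60232925,  30.1627779 ,  -0.10864209,
         0.18933002,   0.31276857]), 'tcp_pos': array([0.43700589, 0.06971671, 0.37041026]), 'orientation': array([-7.32013023e-04, -9.34230098e-02,  9.95626192e-01,  3.00850690e-04]), 'wrist_force': array([-1.11294138, -0.34646909,  0.15568383]), 'ft_torque': array([-0.01192705, -0.02084422, -0.01716493]), 'grip_force': 0.0, 'finger_gap': 0.00010855281907961539}
[[-0.    -0.954 -0.299  0.076]
 [ 1.    -0.     0.     0.001]
 [-0.    -0.299  0.954 -0.141]
 [ 0.     0.     0.     1.   ]] 325.50462577223163
```

```bash
python3 -m jog '[0.25,0.455,-0.5,0,0,0.028,-1,0.25,0.455,-0.5,0,0,0.028,-1,0.25,0.455,-0.5,0,0,0.028,-1,0.25,0.455,-0.5,0,0,0.028,-1,0.25,0.455,-0.5,0,0,0.028,-1,0.25,0.455,-0.5,0,0,0.028,-1]'
python3 - <<'E'
from h import *
s,p,d=shot('wrist','w1');C=cam('wrist',s);print(s['tcp_pos'],s['orientation'])
cv2.imwrite('pics/w1b.png',cv2.resize(cv2.imread('pics/w1.png'),(800,600),interpolation=cv2.INTER_CUBIC))
th=np.deg2rad(15.7);R=np.array([[np.cos(th),-np.sin(th)],[np.sin(th),np.cos(th)]]);o=np.array([.5736,.1849])
for n,q in[('axis',(-52,0,75)),('up',(-61,0,126)),('far',(-1,0,86)),('pL',(-115,95,12)),('pR',(-115,-95,12)),('hingeL',(93,46,74.5)),('hingeR',(93,-46,74.5))]:
    print(n,proj(C,np.append(o+R@np.array(q[:2])/1000,q[2]/1000)).round(1)*1.5625)
E
```

```text
clock: 3.18
tcp_pos: [0.4854, 0.1573, 0.2704]
orientation: [-0.002, -0.135, 0.991, -0.0]
wrist_force: [-0.5, -0.7, 0.3]
finger_gap: 0.0
grip_force: 0.0
[0.48542644 0.1573463  0.270373  ] [-1.68282367e-03 -1.34643589e-01  9.90892621e-01 -2.91220656e-04]
axis [404.53125 310.78125]
up [405.    324.375]
far [404.84375 383.75   ]
pL [525.15625 208.125  ]
pR [282.96875 209.0625 ]
hingeL [463.28125 484.0625 ]
hingeR [346.71875 484.53125]
```

View pics/w1b.png

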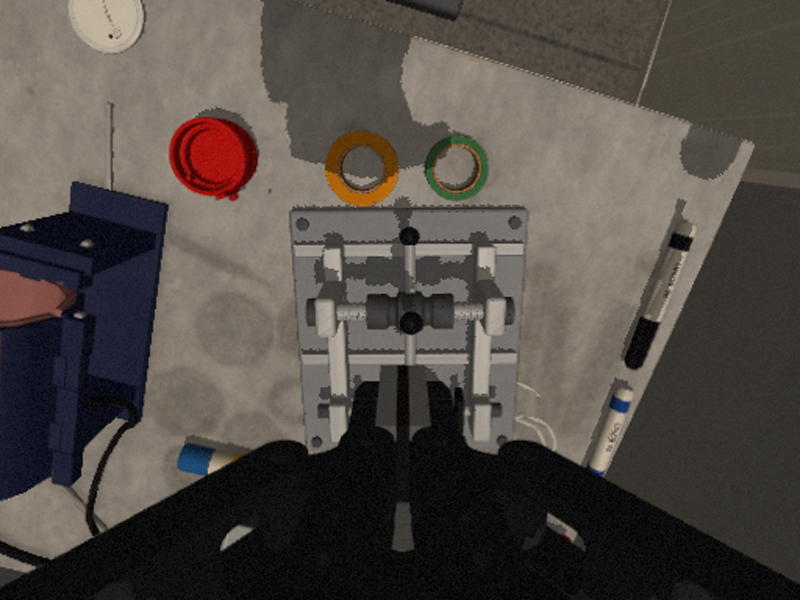

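The view from above shows the upper ball at (411,322), the sleeve at (410,311), the near ball at (409,236), both lugs and the plate. It agrees with the estimate to about 3 mm, so I'm lowering the fingertips behind the upper spoke.

```bash
python3 -m jog '[0.013,0.033,-0.4,0,0,0,-1,0.013,0.033,-0.79,0,0,0,-1,0.013,0.033,-0.79,0,0,0,-1,0.013,0.033,-0.79,0,0,0,-1,0.013,0.033,-0.79,0,0,0,-1,0.013,0.033,-0.79,0,0,0,-1,0.013,0.033,-0.79,0,0,0,-1,0.013,0.033,-0.79,0,0,0,-1]'
```

```text
clock: 3.9
tcp_pos: [0.4915, 0.1647, 0.1168]
orientation: [0.003, -0.134, 0.991, 0.0]
wrist_force: [1.2, -0.2, 0.1]
finger_gap: -0.0001
grip_force: 0.0
```

```bash
python3 -m jog '[0.015,0.004,0,0,0,0,-1,0.03,0.008,0,0,0,0,-1,0.045,0.012,0,0,0,0,-1,0.06,0.017,0,0,0,0,-1,0.075,0.021,-0.005,0,0,0,-1,0.09,0.025,-0.01,0,0,0,-1,0.105,0.029,-0.02,0,0,0,-1,0.12,0.033,-0.03,0,0,0,-1,0.135,0.037,-0.04,0,0,0,-1,0.15,0.042,-0.055,0,0,0,-1,0.165,0.046,-0.07,0,0,0,-1,0.18,0.05,-0.084,0,0,0,-1]'
python3 -c "
from workcell import env
print(env.get_state()['wrist_force'],env.get_state()['ft_torque'])"
```

```text
clock: 4.9
tcp_pos: [0.526, 0.175, 0.0973]
orientation: [0.001, -0.135, 0.991, -0.0]
wrist_force: [-3.6, -0.7, 12.2]
finger_gap: -0.0003
grip_force: 5.1
[-3.56201942 -0.73597643 12.21921985] [-0.2858982   0.64065102 -0.05688858]
```

```bash
python3 -m jog '[-0.01,-0.003,0.15,0,0,0,-1,-0.03,-0.01,0.3,0,0,0,-1,-0.2,-0.056,0.35,0,0,0,-1,-0.32,-0.09,0.35,0,0,0,-1,-0.32,-0.09,0.35,0,0,0,-1,-0.32,-0.09,0.35,0,0,0,-1]'
cat >> h.py <<'E'
th=np.deg2rad(15.7);Rc=np.array([[np.cos(th),-np.sin(th)],[np.sin(th),np.cos(th)]]);o=np.array([.5728,.1878])
def W(x,y,z): return np.append(o+Rc@np.array([x,y])/1000,z/1000)
def Cc(p): return np.append(Rc.T@(np.array(p[:2])-o)*1000,p[2]*1000)
E
python3 - <<'E'
from h import *
s,p,d=shot('wrist','w2');C=cam('wrist',s);print(Cc(s['tcp_pos']),s['wrist_force'])
f=np.deg2rad(-50)
for a in(-70,-50,-30,-10,10,30,50): f=np.deg2rad(a);print(a,proj(C,W(-52+52*np.sin(f),0,75+52*np.cos(f))).round(1))
cv2.imwrite('pics/w2b.png',cv2.resize(cv2.imread('pics/w2.png')[60:330,130:400],(594,594),interpolation=cv2.INTER_CUBIC))
E
```

```text
clock: 5.4
tcp_pos: [0.4613, 0.1571, 0.1669]
orientation: [0.001, -0.135, 0.991, 0.0]
wrist_force: [0.9, -0.2, 0.4]
finger_gap: -0.0002
grip_force: 0.0
[-115.62093735    0.57158887  166.90053364] [ 0.90843571 -0.20229774  0.38908782]
-70 [255.1 219.7]
-50 [255.  241.1]
-30 [255.  268.1]
-10 [255.1 295.7]
10 [255.3 318.5]
30 [255.5 332.3]
50 [255.7 336.1]
```

View pics/w2b.png

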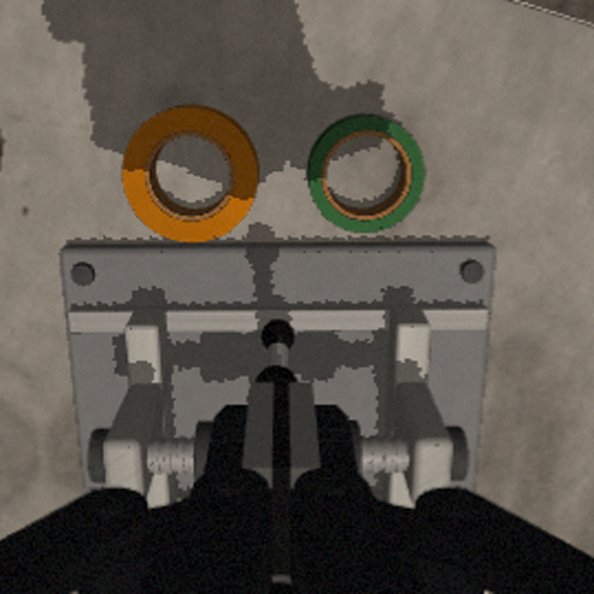

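```bash
python3 - <<'E'
from h import *
s=env.get_state();C=cam('wrist',s)
for a in range(-170,-40,10): f=np.deg2rad(a);print(a,(proj(C,W(-52+52*np.sin(f),0,75+52*np.cos(f))).round(1)-[130,60])*2.2)
p=cv2.imread('pics/w2.png');print(p[205:240,256].mean(1).round())
d=np.load('pics/w2.npy');print([(v,Cc(dep(C,256,v,d)).round(0).tolist()) for v in range(205,240,3)])
E
```

```text
-170 [277.2  372.02]
-160 [276.98 355.52]
-150 [276.76 341.  ]
-140 [276.76 328.9 ]
-130 [276.54 319.66]
-120 [276.32 313.72]
-110 [276.1  311.52]
-100 [276.1  313.72]
-90 [275.88 320.54]
-80 [275.66 332.2 ]
-70 [275.66 348.92]
-60 [275.44 370.26]
-50 [275.44 395.78]
[24.  4. 14. 13. 18. 16. 12. 23. 19. 15. 47. 92. 89. 93. 94. 92. 69. 71.
 73. 72. 69. 15.  2.  1. 13.  9.  4. 11. 12.  9. 12. 12. 17. 15. 10.]
[(205, [-88.0, 0.0, 31.0]), (208, [-87.0, 0.0, 36.0]), (211, [-85.0, 0.0, 38.0]), (214, [-83.0, 0.0, 40.0]), (217, [-81.0, 0.0, 41.0]), (220, [-79.0, 0.0, 44.0]), (223, [-77.0, 0.0, 45.0]), (226, [-100.0, 1.0, 104.0]), (229, [-99.0, 1.0, 107.0]), (232, [-98.0, 1.0, 108.0]), (235, [-126.0, 1.0, 172.0]), (238, [-126.0, 1.0, 175.0])]
```

Depth shows the next spoke's ball at -56° from the top and the lower one at about -144°, so the first push turned it about 0.8 rad (θ≈2.18). Now the second push.

```bash
python3 -m jog '[-0.016,-0.005,-0.2,0,0,0,-1,-0.016,-0.005,-0.38,0,0,0,-1,-0.016,-0.005,-0.38,0,0,0,-1,0.014,0.004,-0.38,0,0,0,-1,0.042,0.012,-0.345,0,0,0,-1,0.076,0.021,-0.315,0,0,0,-1,0.114,0.032,-0.295,0,0,0,-1,0.155,0.043,-0.28,0,0,0,-1,0.198,0.056,-0.27,0,0,0,-1,0.241,0.068,-0.275,0,0,0,-1,0.285,0.08,-0.28,0,0,0,-1]'
cat >> h.py <<'E'
def rep():
    s=env.get_state();q=Cc(s['tcp_pos']);F=np.array(s['wrist_force']);f=F.copy();f[:2]=Rc.T@F[:2]
    print('tcp',q.round(1),'F',f.round(1),'t',round(s['clock'],2))
    # ball contact: ball centre 18 ahead of TCP
    sn=np.clip((q[0]+18+52)/52,-1,1);ph=np.arcsin(sn);zc=52*np.cos(ph);xc=52*sn-7
    print('phi(ball)',np.rad2deg(ph).round(1),'tau',round((zc*-f[0]-xc*-f[2])/1000,3))
E
python3 -c "
from h import *
rep()"
```

```text
clock: 6.37
tcp_pos: [0.5203, 0.1732, 0.1141]
orientation: [0.002, -0.135, 0.991, -0.0]
wrist_force: [-4.3, -1.5, 4.1]
finger_gap: 0.0002
grip_force: 2.3
tcp [-54.5   0.2 114.1] F [-4.6 -0.2  4.1] t 6.37
phi(ball) 17.4 tau 0.262
```

```bash
python3 -m jog '[0.012,0.003,0,0,0,0,-1,0.024,0.007,-0.008,0,0,0,-1,0.036,0.01,-0.016,0,0,0,-1,0.046,0.013,-0.03,0,0,0,-1,0.046,0.013,-0.03,0,0,0,-1]'
python3 -c "
from h import *
rep()"
python3 -m jog '[-0.01,-0.003,0.15,0,0,0,-1,-0.03,-0.01,0.25,0,0,0,-1,-0.2,-0.056,0.3,0,0,0,-1,-0.34,-0.095,0.3,0,0,0,-1,-0.34,-0.095,0.3,0,0,0,-1,-0.34,-0.095,0.3,0,0,0,-1]'
python3 - <<'E'
from h import *
s,p,d=shot('wrist','w3');C=cam('wrist',s);print(Cc(s['tcp_pos']))
for v in range(200,245,2):
    q=Cc(dep(C,256,v,d));g=p[v,256].mean()
    if q[2]>20:print(v,g.round(),q.round(0))
E
```

```text
clock: 6.78
tcp_pos: [0.5288, 0.1756, 0.1058]
orientation: [0.001, -0.135, 0.991, 0.0]
wrist_force: [-0.6, -1.2, 4.6]
finger_gap: -0.0001
grip_force: 1.8
tcp [-45.7   0.2 105.8] F [-0.9 -0.9  4.6] t 6.78
phi(ball) 27.9 tau 0.121
clock: 7.28
tcp_pos: [0.4591, 0.1565, 0.1656]
orientation: [0.001, -0.135, 0.991, 0.0]
wrist_force: [1.2, 0.5, 0.0]
finger_gap: 0.0002
grip_force: 0.0
[-117.94768871    0.63568467  165.56002679]
212 15.0 [-86.   0.  32.]
214 8.0 [-84.   0.  34.]
216 18.0 [-83.   0.  37.]
218 27.0 [-81.   0.  36.]
220 27.0 [-80.   0.  37.]
222 70.0 [-79.   0.  39.]
224 69.0 [-77.   0.  40.]
226 12.0 [-103.    1.  103.]
228 2.0 [-102.    1.  102.]
230 5.0 [-102.    1.  106.]
232 17.0 [-101.    1.  106.]
234 6.0 [-129.    1.  169.]
236 0.0 [-129.    1.  172.]
238 16.0 [-129.    1.  174.]
240 8.0 [-129.    1.  175.]
242 15.0 [-129.    1.  177.]
244 13.0 [-129.    1.  179.]
```

```bash
python3 -m jog '[-0.019,-0.005,-0.2,0,0,0,-1,-0.019,-0.005,-0.375,0,0,0,-1,-0.019,-0.005,-0.375,0,0,0,-1,0.026,0.007,-0.373,0,0,0,-1,0.053,0.015,-0.338,0,0,0,-1,0.087,0.024,-0.308,0,0,0,-1]'
python3 -c "
from h import *
rep()"
python3 -m jog '[0.019,0.005,0.01,0,0,0,-1,0.038,0.011,0.02,0,0,0,-1]'
python3 -c "
from h import *
rep()"
python3 -m jog '[0.02,0.006,0.008,0,0,0,-1,0.041,0.012,0.015,0,0,0,-1]'
python3 -c "
from h import *
rep()"
```

```text
clock: 7.83
tcp_pos: [0.4748, 0.161, 0.104]
orientation: [-0.003, -0.135, 0.991, -0.0]
wrist_force: [-11.8, -2.2, 4.7]
finger_gap: -0.0002
grip_force: 5.7
tcp [-101.6    0.7  104. ] F [-12.    1.1   4.7] t 7.83
phi(ball) -37.4 tau 0.316
clock: 8.0
tcp_pos: [0.4832, 0.1631, 0.1096]
orientation: [-0.002, -0.135, 0.991, -0.001]
wrist_force: [-11.1, -4.4, 8.3]
finger_gap: -0.0003
grip_force: 5.9
tcp [-93.    0.5 109.6] F [-11.9  -1.2   8.3] t 8.0
phi(ball) -26.2 tau 0.305
clock: 8.17
tcp_pos: [0.4933, 0.1658, 0.113]
orientation: [0.0, -0.135, 0.991, -0.0]
wrist_force: [-6.2, -3.4, 4.9]
finger_gap: 0.0003
grip_force: 3.4
tcp [-82.5   0.3 113. ] F [-6.9 -1.6  4.9] t 8.17
phi(ball) -13.9 tau 0.252
```

```bash
for i in 1; do python3 -m jog '[0.013,0.004,0.003,0,0,0,-1,0.026,0.007,0.005,0,0,0,-1,0.026,0.007,0.005,0,0,0,-1]' >/dev/null
python3 -c "
from h import *
rep()"
python3 -m jog '[0.013,0.004,0,0,0,0,-1,0.026,0.007,0,0,0,0,-1,0.026,0.007,0,0,0,0,-1]' >/dev/null
python3 -c "
from h import *
rep()"; python3 -m jog '[0.013,0.004,0,0,0,0,-1,0.026,0.007,0,0,0,0,-1,0.026,0.007,0,0,0,0,-1]'  >/dev/null
python3 -c "
from h import *
rep()"; done
```

```text
tcp [-75.6   0.2 113.9] F [-4.6 -0.4  3.5] t 8.42
phi(ball) -6.2 tau 0.193
tcp [-71.1   0.3 112.9] F [-3.9 -1.1  2.5] t 8.67
phi(ball) -1.2 tau 0.181
tcp [-66.3   0.3 112.2] F [-3.6  0.3  3.7] t 8.92
phi(ball) 4.1 tau 0.173
```

```bash
python3 -m jog '[0.013,0.004,0,0,0,0,-1,0.026,0.007,0,0,0,0,-1,0.026,0.007,0,0,0,0,-1]' >/dev/null
python3 -c "
from h import *
rep()"
python3 -m jog '[0.013,0.004,0,0,0,0,-1,0.026,0.007,-0.005,0,0,0,-1,0.026,0.007,-0.005,0,0,0,-1]' >/dev/null
python3 -c "
from h import *
rep()"; python3 -m jog '[0.013,0.004,-0.005,0,0,0,-1,0.026,0.007,-0.01,0,0,0,-1,0.026,0.007,-0.01,0,0,0,-1]'  >/dev/null
python3 -c "
from h import *
rep()"
```

```text
tcp [-61.2   0.4 111.9] F [-4.1 -0.5  3.1] t 9.17
phi(ball) 9.8 tau 0.216
tcp [-56.    0.3 110.8] F [-5.8  0.1  4.1] t 9.42
phi(ball) 15.6 tau 0.318
tcp [-50.5   0.2 109.2] F [-5.9 -0.6  7.5] t 9.67
phi(ball) 22.0 tau 0.377
```

```bash
cat >> h.py <<'E'
from scipy.optimize import brentq
def rep2():
    s=env.get_state();q=Cc(s['tcp_pos']);f=np.array(s['wrist_force']);f[:2]=Rc.T@f[:2]
    x=q[0]+11+52;z=q[2]-75
    ph=brentq(lambda a:z*np.tan(a)-4/np.cos(a)-x,-1.2,1.3)
    print('tcp',q.round(1),'F',f.round(1),'phi(rod)',np.rad2deg(ph).round(1),'tau',round((-z*f[0]+x*f[2])/1000,3),'t',round(s['clock'],2))
E
H(){ python3 -c "
from h import *
rep2()"; }
H
python3 -m jog '[0.007,0.002,-0.008,0,0,0,-1,0.014,0.004,-0.016,0,0,0,-1,0.014,0.004,-0.016,0,0,0,-1]' >/dev/null;H
python3 -m jog '[0.007,0.002,-0.008,0,0,0,-1,0.014,0.004,-0.015,0,0,0,-1,0.014,0.004,-0.015,0,0,0,-1]' >/dev/null;H
```

```text
tcp [-50.5   0.2 109.2] F [-5.9 -0.6  7.5] phi(rod) 26.3 tau 0.295 t 9.67
tcp [-46.6   0.3 107.1] F [-5.1 -0.4 10.6] phi(rod) 33.5 tau 0.337 t 9.92
tcp [-42.6   0.2 104.9] F [-3.6 -0.  13. ] phi(rod) 40.7 tau 0.374 t 10.17
```

```bash
H(){ python3 -c "
from h import *
rep2()"; }
python3 -m jog '[0.005,0.001,-0.009,0,0,0,-1,0.009,0.003,-0.018,0,0,0,-1,0.009,0.003,-0.018,0,0,0,-1]' >/dev/null;H
python3 -m jog '[0,0,0,0,0,0,-1,0,0,0,0,0,0,-1,0,0,0,0,0,0,-1]' >/dev/null;H
```

```text
tcp [-39.    0.2 102.3] F [-3.   1.3 15.7] phi(rod) 47.6 tau 0.459 t 10.42
tcp [-39.    0.2 102.4] F [-1.9  1.3 15.9] phi(rod) 47.6 tau 0.433 t 10.67
```

```bash
python3 -m jog '[-0.01,-0.003,0.15,0,0,0,-1,-0.01,-0.003,0.35,0,0,0,-1,0,0,0.55,0,0,0,-1,0.1,0.028,0.65,0,0,0,-1,0.8,0.225,0.65,0,0,0,-1,0.8,0.225,0.65,0,0,0,-1,0.8,0.225,0.65,0,0,0,-1,0.8,0.225,0.65,0,0,0,-1,0.8,0.225,0.65,0,0,0,-1,0.8,0.225,0.65,0,0,0,-1]'
python3 - <<'E'
from h import *
s,p,d=shot('wrist','w4');C=cam('wrist',s);print(Cc(s['tcp_pos']),s['wrist_force'])
cv2.imwrite('pics/w4b.png',cv2.resize(p[:,:,::-1],(800,600),interpolation=cv2.INTER_CUBIC))
for n,q in[('axis',(-52,0,75)),('die',(50,0,60)),('hinge',(93,0,74.5)),('edge up',(97,0,152.5))]: print(n,proj(C,W(*q)).round(1)*1.5625)
E
```

```text
clock: 11.5
tcp_pos: [0.6927, 0.2219, 0.2269]
orientation: [0.0, -0.135, 0.991, 0.0]
wrist_force: [-1.2, -0.5, 0.6]
finger_gap: -0.0001
grip_force: 0.0
[124.65744967   0.35379078 226.89426273] [-1.17579158 -0.45194819  0.60938279]
axis [397.65625 -72.96875]
die [398.90625 138.59375]
hinge [399.21875 216.25   ]
edge up [398.4375 252.8125]
```

View pics/w4b.png

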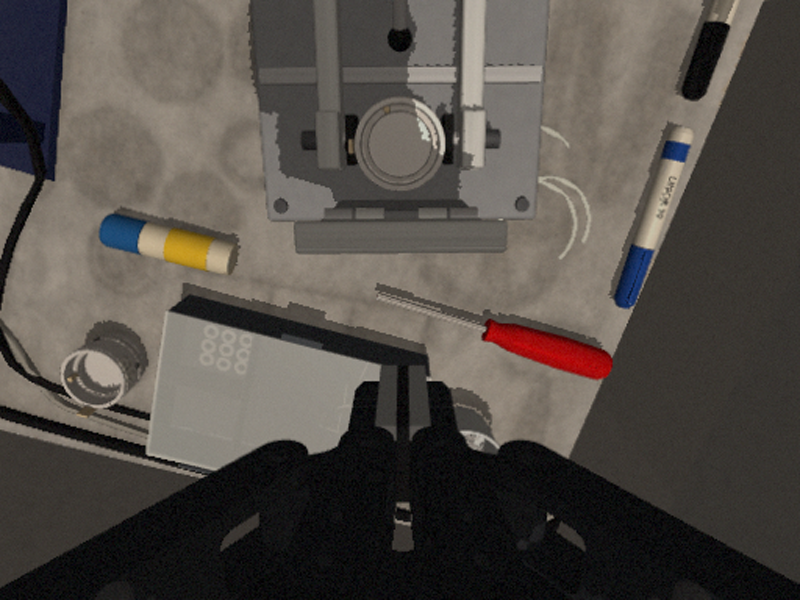

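The view from above shows both black pads bearing on the die at (400,145). The upright cover's outer face is at row 252, as predicted. The tip goes down behind it and swings it over.

```bash
python3 -m jog '[-0.013,-0.004,-0.2,0,0,0,-1,-0.013,-0.004,-0.4,0,0,0,-1,-0.013,-0.004,-0.435,0,0,0,-1,-0.05,-0.014,-0.437,0,0,0,-1,-0.08,-0.023,-0.437,0,0,0,-1,-0.1,-0.028,-0.438,0,0,0,-1,-0.12,-0.034,-0.438,0,0,0,-1,-0.141,-0.04,-0.44,0,0,0,-1,-0.162,-0.045,-0.443,0,0,0,-1,-0.183,-0.051,-0.449,0,0,0,-1,-0.204,-0.057,-0.455,0,0,0,-1,-0.239,-0.067,-0.47,0,0,0,-1]'
python3 -c "
from h import *
rep()"
```

```text
clock: 12.55
tcp_pos: [0.6435, 0.208, 0.1348]
orientation: [0.001, -0.135, 0.991, 0.0]
wrist_force: [0.7, 1.1, 2.9]
finger_gap: 0.0
grip_force: 0.9
tcp [ 73.5   0.3 134.8] F [0.9 0.8 2.9] t 12.55
phi(ball) 90.0 tau 0.13
```

```bash
python3 -m jog '[-0.019,-0.005,-0.011,0,0,0,-1,-0.038,-0.011,-0.023,0,0,0,-1,-0.053,-0.015,-0.035,0,0,0,-1,-0.068,-0.019,-0.048,0,0,0,-1,-0.084,-0.023,-0.064,0,0,0,-1,-0.099,-0.028,-0.08,0,0,0,-1,-0.111,-0.031,-0.096,0,0,0,-1,-0.122,-0.034,-0.112,0,0,0,-1,-0.131,-0.037,-0.127,0,0,0,-1,-0.139,-0.039,-0.141,0,0,0,-1,-0.148,-0.042,-0.162,0,0,0,-1,-0.156,-0.044,-0.183,0,0,0,-1]'
python3 -c "
from h import *
rep()"
```

```text
clock: 13.55
tcp_pos: [0.6117, 0.1992, 0.0971]
orientation: [-0.0, -0.135, 0.991, 0.0]
wrist_force: [0.0, -0.4, 0.9]
finger_gap: 0.0001
grip_force: 0.7
tcp [40.5  0.4 97.1] F [-0.1 -0.4  0.9] t 13.55
phi(ball) 90.0 tau 0.042
```

```bash
python3 -m jog '[-0.003,-0.001,-0.01,0,0,0,-1,-0.005,-0.001,-0.02,0,0,0,-1,-0.007,-0.002,-0.03,0,0,0,-1,-0.009,-0.002,-0.04,0,0,0,-1,-0.011,-0.003,-0.048,0,0,0,-1,-0.012,-0.003,-0.056,0,0,0,-1,-0.013,-0.004,-0.063,0,0,0,-1,-0.014,-0.004,-0.07,0,0,0,-1,-0.014,-0.004,-0.076,0,0,0,-1,-0.014,-0.004,-0.081,0,0,0,-1,-0.014,-0.004,-0.085,0,0,0,-1,-0.014,-0.004,-0.088,0,0,0,-1]'
python3 -c "
from h import *
rep()"
python3 -m jog '[0,0,-0.004,0,0,0,-1,0,0,-0.007,0,0,0,-1,0,0,-0.007,0,0,0,-1]'
python3 -c "
from h import *
rep()"
```

```text
clock: 14.55
tcp_pos: [0.6091, 0.1984, 0.0798]
orientation: [-0.0, -0.135, 0.991, 0.0]
wrist_force: [-1.3, -0.2, 0.7]
finger_gap: -0.0
grip_force: 0.6
tcp [37.8  0.4 79.8] F [-1.3  0.2  0.7] t 14.55
phi(ball) 90.0 tau 0.034
clock: 14.8
tcp_pos: [0.6093, 0.1984, 0.0786]
orientation: [0.0, -0.135, 0.991, 0.0]
wrist_force: [-0.4, 0.2, 1.5]
finger_gap: -0.0003
grip_force: 0.8
tcp [38.   0.4 78.6] F [-0.3  0.3  1.5] t 14.8
phi(ball) 90.0 tau 0.069
```

Continue down gently until it bears against the stop.

```bash
for i in 1 2; do python3 -m jog '[0,0,-0.003,0,0,0,-1,0,0,-0.005,0,0,0,-1,0,0,-0.005,0,0,0,-1,0,0,-0.005,0,0,0,-1]' | sed -n '2p;4p'; done
```

```text
tcp_pos: [0.6093, 0.1984, 0.0785]
wrist_force: [-2.4, -1.1, 6.1]
tcp_pos: [0.6093, 0.1984, 0.0785]
wrist_force: [-5.4, -1.9, 11.6]
```

Force rises with no further motion at z = 78.5 mm, so the cover is on its stop. Lifting off and checking.

```bash
python3 -m jog '[0,0,0.03,0,0,0,-1,0,0,0.2,0,0,0,-1,0,0,0.5,0,0,0,-1,0,0,0.9,0,0,0,-1,0.3,0.084,1,0,0,0,-1,0.5,0.14,1,0,0,0,-1,0.5,0.14,1,0,0,0,-1,0.5,0.14,1,0,0,0,-1,0.5,0.14,1,0,0,0,-1]'
python3 - <<'E'
from h import *
s,p,d=shot('wrist','w5');C=cam('wrist',s);print(Cc(s['tcp_pos']),s['wrist_force'])
cv2.imwrite('pics/w5b.png',cv2.resize(p[:,:,::-1],(800,600),interpolation=cv2.INTER_CUBIC))
for x in(20,40,60,85): 
    for y in(-35,0,35):
        u,v=proj(C,W(x,y,78.5)); print(x,y,Cc(dep(C,u,v,d)).round(1) if 0<=u<512 and 0<=v<384 else 'out')
E
```

```text
clock: 16.22
tcp_pos: [0.7123, 0.2269, 0.2767]
orientation: [0.002, -0.134, 0.991, 0.0]
wrist_force: [-0.3, 0.6, -1.2]
finger_gap: -0.0001
grip_force: 0.0
[ 1.44922980e+02 -1.08756886e-01  2.76652822e+02] [-0.25139743  0.55080711 -1.20701992]
20 -35 [ 19.9 -35.1  77.8]
20 0 [19.9 -0.  77.8]
20 35 [19.8 35.2 76.8]
40 -35 [ 39.9 -35.1  77.7]
40 0 [39.8 -0.  76.6]
40 35 [39.9 35.2 76.8]
60 -35 [ 60.  -35.1  78. ]
60 0 [60.  -0.  77.8]
60 35 [60.  35.2 76.9]
85 -35 [ 85.  -35.   78.1]
85 0 [85.1 -0.  77.3]
85 35 [85.1 35.2 76.7]
```

View pics/w5b.png

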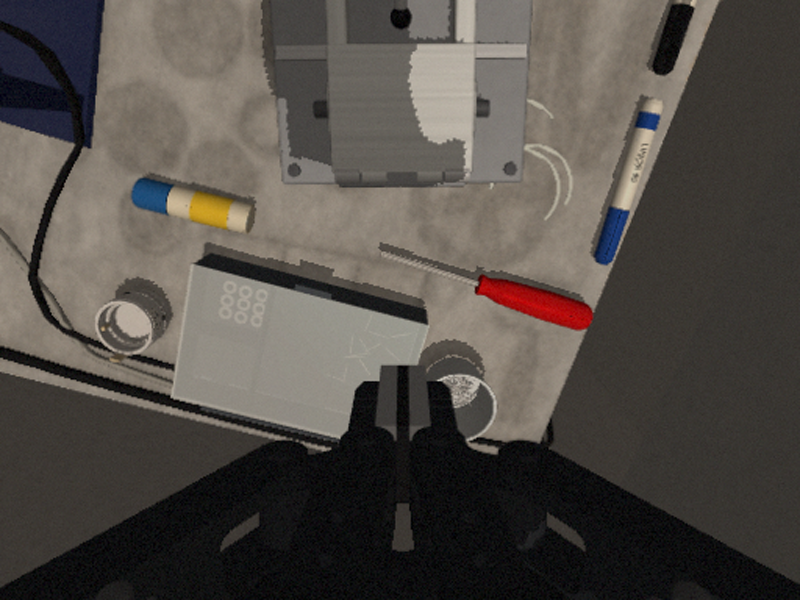

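The cover lies level over the die at about 78 mm (330–470, 45–180), and the other things are undisturbed.

```bash
python3 -c "
from workcell import env
print(env.hand_in())"
```

```text
the job is handed in; nothing more can be done
None
```

I've handed the job in: the die is gripped by both pads at a measured 0.43–0.46 N m, the cover rests closed on its stop, and nothing else I could see on the bench was moved; it took about 16 s.

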